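# Set the tray dryer's three-switch bank

## Task

Set the three small toggle switches on the grey switch bank so that the dryer's two outer heating zones are on and the middle one is off: left and right levers leaning fully away from the robot (on), middle lever leaning fully towards the robot (off). Any switch that already stands right can stay as it is.

Things in the scene. Friction and masses are not known exactly. Their poses are not given: they have to be found in the camera images.
- switch_bank: Grey steel box, aluminium top, 140 (x) x 200 (y) x 50 mm high, fixed; the only row of levers on the table. Origin: centre of underside. x points away from the robot (within 0.4 rad), y left, z up. Lever pivots at x 0, z 50 mm, y +45 (left), 0, -45 mm (right). Black levers 36 mm long, 8 mm thick, top 14 mm 11 mm thick. Black dot on the plate: off side (near robot); bar: on side.
- switch_left (a joint): Left lever as seen from the robot (bank's +y). 0 rad = off, leaning 0.5 rad to the robot (bank's -x), tip 17 mm off the pivot and 32 mm above the plate; 1.0 = on, leaning 0.5 rad away (+x); 0.5 = upright. Turns about the bank's y. Pushed past upright (well under 1 N at the tip) it falls over by its own weight to the end stop and stays. May start either way.
- switch_middle (a joint): Middle lever, same make and same values: 0 = off (towards the robot), 1.0 = on (away). Starts on.
- switch_right (a joint): Right lever (the bank's -y side, right as seen from the robot), same make and same values: 0 = off (towards the robot), 1.0 = on (away). May start either way.

How it is judged (in metres and radians):
At the end, for the whole second after the job is handed in: Left and right levers lean away from the robot (joint above 0.8 of 1.0 rad) and the middle lever leans towards the robot (joint below 0.2 rad), whatever their starts, and all three stay so (value of joint each of switch_left, switch_right above 0.8 rad and value of joint switch_middle below 0.2 rad); the robot touches nothing.
It also fails if it takes over 48 s, if anything falls off the work surface, if the arm or the gripper's body presses on something with over 40 N, if the wrist force passes 120 N, or if a joint passes its speed limit or range.

## Robot

A 6-joint arm with a two-finger parallel gripper is mounted at the origin on the work surface. World frame = base frame: x ahead of the robot, y to its left, z up, the work surface at z = 0. Lengths are in mm, angles in rad, forces in N, time in s.
With the tool pointing down it reaches from about 300 to 850 mm from the base axis. Payload 5.4 kg.
Tool frame: the origin (TCP) lies on the centre line of the jaws, within the pads' length; the fingertips stand 19 mm ahead of it and the grasp point (between the pads) is the TCP (bot.tip_reach is the distance from the TCP to the fingertips, in mm); z points along the fingers, y is the line along which they close (so a half turn about z gives the same grasp; the last joint's range is limited). The gripper opens to 85 mm and grips with 20 to 120 N. Pads are 22 mm wide; open, the fingers measure 114 mm over their backs; the gripper's body (76 mm by 85 mm) begins 54 mm behind the grasp point. The pads swing forward as they close: fully open they stand 13 mm farther back than shut.
Start: joints at [0.894, 0.158, 1.597, -0, 1.386, -0.21], TCP at [258.774, 513.461, 250.299] pointing down, gripper open.
Joint ranges: [-2.91, 2.91], [-0.94, 2.29], [0.18, 2.7], [-1.29, 4.43], [0.17, 2.64], [-3, 3]. Speed limits (rad/s): [2.57, 2.57, 3.14, 3.14, 3.14, 3.14].

## Interface

Orientations are given as a rotation vector (axis times angle).
In Python, from cell import status, viewer, bot gives the robot as it stands.
- The arm moves only by the tool apply_moves, never from a script. Its argument "deltas" is a list of rows, each a list of 7 numbers: the shift along the tool's x, y, z in m, then the turn, a rotation vector about the tool's x, y, z in rad, then the opening, from -1 (shut) to 1 (fully open), so that 0 is half open. A call has exactly 5 rows; each row is the pose to reach, as a shift and turn from the pose commanded when the call began, along the tool's axes at that moment; what a row does not reach only later rows make up. A row lasts 1/10 s, in which the tool goes at most 50 mm and 8.59 degrees, less where a joint would pass 70% of its speed; a pose out of reach is approached as far as the arm can. A call with a gripper value outside its range is refused whole. The fingers move at their own pace and stop on an object; the grip force is fixed at half the most. Time passes only in rows, so rows that repeat a pose let the fingers close, or fill a call up. It gives the time, the measured TCP pose, the force, the opening and the grip force at its end, in the units of the state.
- status.read_state(): the state, without advancing time (a new reading comes with each control period).
- viewer.read_camera(name): name is "side" or "top" or "wrist"; returns the picture (420x560x3 uint8, blue, green, red); there is no depth.
- viewer.get_calibration(name): a dict with "mtx" (3x3 intrinsics, pixels), "T" (4x4, takes a point from camera to world coordinates); the wrist camera has in their place "T_tool_cam" (4x4, takes a point from camera to tool coordinates, whose origin is the TCP and whose axes are the flange's). Camera axes: x right, y down, z forward; pixel columns grow to the right and rows downward; lengths in mm; the calibration is good to about 2 mm. A picture is of the moment at which its call begins: read the wrist's pose just before it. get_calibration takes no time and is no camera call.
- bot.close_job(): hands the job in; it is judged then, once.
The state is a dict: "time_s": time; "q": joint angles; "qd": joint speeds; "effort": joint torques, N m; "eef_pos": TCP position; "tool_rot": TCP orientation; "contact_force": force on the tool from outside, world axes, zero at the start; "wrist_torque": the same for the moment, N m; "grip_width": finger opening in mm; "finger_force": force on a finger pad.
Only numpy, scipy, OpenCV 4.12 (cv2) and the standard library are available. Lean on these libraries where they do the work, as an engineer would, in place of code of your own. Each camera call takes 0.05 s, during which the arm holds its last target. There are 200 camera calls.

## Working session

There is one attempt and no reset: what is moved stays moved. The work goes in short steps, Python scripts to look and compute and a tool call to move; the robot and the scene stay as the last step left them, time stands still between calls to the robot, and variables do not carry over. Pictures are saved under pics/ and viewed, at most 10 in all, crops included, and the job is handed in when it is done.

Besides the shell and the picture viewer there is one more tool, called after ">>>" by a JSON object that holds its "name" and its "arguments", one argument or row to a line. apply_moves: Moves the arm, as the interface text tells. Its arguments: {"type":"object","properties":{"deltas":{"type":"array","items":{"type":"array","items":{"type":"number"}}}},"required":["deltas"]}

```bash
mkdir -p pics; python3 - <<'E'
from cell import status, viewer, bot
import cv2,numpy as np
s=status.read_state();print({k:np.round(s[k],3) for k in('time_s','eef_pos','tool_rot','grip_width','contact_force')},bot.tip_reach)
for n in('top','side'):
    cv2.imwrite(f'pics/{n}0.png',viewer.read_camera(n)); c=viewer.get_calibration(n);print(n,np.round(c['mtx'],1),np.round(c['T'],3))
print(viewer.get_calibration('wrist'))
E
```

```text
{'time_s': np.float64(0.0), 'eef_pos': array([258.44 , 513.018, 249.293]), 'tool_rot': array([-7.270e-01, -3.056e+00,  3.000e-03]), 'grip_width': np.float64(85.182), 'contact_force': array([-0.27 ,  0.003,  0.004])} 19.0
top [[472.6   0.  276.7]
 [  0.  472.6 206.2]
 [  0.    0.    1. ]] [[ 1.79000e-01 -9.62000e-01  2.04000e-01  4.21290e+02]
 [-9.84000e-01 -1.75000e-01  3.40000e-02  5.00800e+01]
 [ 3.00000e-03 -2.07000e-01 -9.78000e-01  7.15067e+02]
 [ 0.00000e+00  0.00000e+00  0.00000e+00  1.00000e+00]]
side [[434.9   0.  285.5]
 [  0.  434.9 211.7]
 [  0.    0.    1. ]] [[ 8.11000e-01 -4.68000e-01  3.50000e-01  3.48160e+02]
 [-5.84000e-01 -6.39000e-01  5.00000e-01 -2.88378e+02]
 [-1.10000e-02 -6.10000e-01 -7.92000e-01  5.80905e+02]
 [ 0.00000e+00  0.00000e+00  0.00000e+00  1.00000e+00]]
{'mtx': array([[306.09153672,   0.        , 281.2111587 ],
       [  0.        , 306.09153672, 210.75985639],
       [  0.        ,   0.        ,   1.        ]]), 'T_tool_cam': array([[ 8.24880021e-04, -9.61647615e-01, -2.74286682e-01,
         6.91574021e+01],
       [ 9.99998991e-01,  1.11055779e-03, -8.86248128e-04,
        -3.86052398e-02],
       [ 1.15686961e-03, -2.74285674e-01,  9.61647561e-01,
        -1.24453830e+02],
       [ 0.00000000e+00,  0.00000000e+00,  0.00000000e+00,
         1.00000000e+00]])}
```

View pics/top0.png

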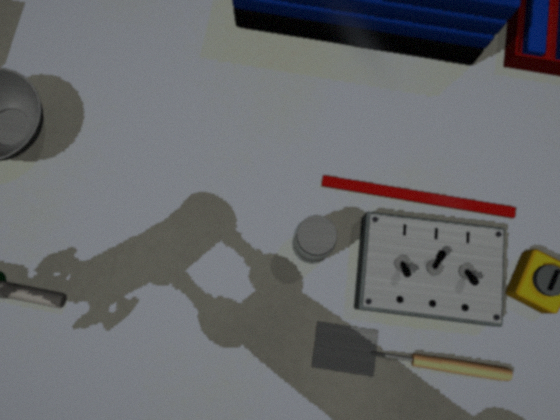

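View pics/side0.png

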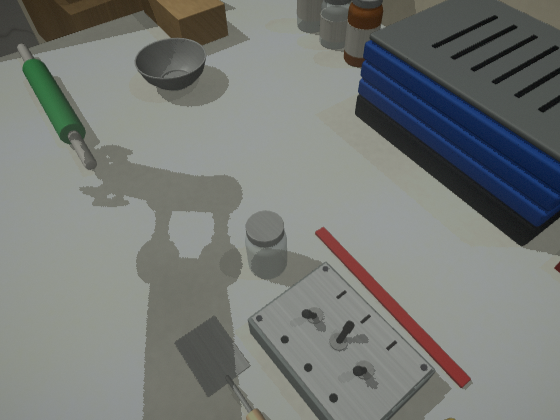

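Left and right levers lean towards the robot (tips about (406,269) and (476,282) in the top picture). The middle one leans away (tip (443,252)). Plate bars are at (405,229), (436,233), (468,237) and dots at (400,299), (432,303), (465,307). All three need flipping. Next I locate the plate by its marks.

```bash
cat > h.py <<'E'
import numpy as np
from cell import status, viewer
from scipy.spatial.transform import Rotation as R
def ray(n,px,z):
    c=viewer.get_calibration(n);T=np.array(c['T']);K=np.array(c['mtx'])
    d=T[:3,:3]@np.linalg.solve(K,[*px,1.]);o=T[:3,3];return o+d*(z-o[2])/d[2]
E
python3 - <<'E'
from h import *
import cv2
np.set_printoptions(precision=1,suppress=True)
im=cv2.imread('pics/top0.png');g=cv2.cvtColor(im,cv2.COLOR_BGR2GRAY)
# dark marks on plate
m=(g<75).astype('uint8');m2=np.zeros_like(m);m2[205:330,350:512]=m[205:330,350:512]
n,l,s,c=cv2.connectedComponentsWithStats(m2)
for i in range(1,n):
    if s[i,4]>5: print(c[i],s[i],ray('top',c[i],50)[:2])
side=[(259,318),(326,267),(433,371)]
for p in side: print('side',p,ray('side',p,50)[:2])
for p in [(375,219),(499,234),(368,301),(496,317)]: print('top',p,ray('top',p,50)[:2])
s=status.read_state();M=R.from_rotvec(s['tool_rot']).as_matrix();print(s['eef_pos'],'\n',M.round(3))
E
```

```text
[485.2 208.9] [437 205  75  13 510] [ 610.  -222.8]
[360.2 254.1] [350 212  19  97 800] [513.5 -55.1]
[433.7 219.2] [371 212 134  19 283] [ 581.7 -151.5]
[374.8 218.8] [373 217   5   5  20] [567.3 -68.4]
[404.  229.7] [403 225   3  10  29] [ 559.1 -111.6]
[435.9 233. ] [435 228   3  11  29] [ 562.4 -156.9]
[467.4 236.5] [466 232   4  11  30] [ 565.4 -201.5]
[498.1 233.8] [496 232   6   5  20] [ 577.2 -244.2]
[439.5 257.6] [431 247  20  23 199] [ 528.5 -165.7]
[406.4 267.9] [399 260  18  17 173] [ 505.9 -121.5]
[471.9 276.1] [464 268  18  18 190] [ 510.9 -213.1]
[507.3 288.4] [503 278   9  19 120] [ 502.8 -263.2]
[399.4 299. ] [396 296   7   7  39] [ 461.6 -117.3]
[503.3 299.1] [503 297   2   6   7] [ 487.1 -258.8]
[368.1 300.9] [366 299   5   5  22] [451.3 -75. ]
[432.  302.9] [429 300   7   7  42] [ 464.4 -162.3]
[464.7 307.1] [462 304   7   7  40] [ 466.9 -207.3]
[385.2 310.8] [381 310   9   3  16] [ 442.3 -100. ]
[395.1 312.2] [391 311   9   3  13] [ 442.9 -113.7]
[403.7 313.4] [401 313   6   2   9] [ 443.3 -125.5]
[414.9 314.4] [408 313  14   4  28] [ 444.8 -140.9]
[424.4 315.6] [423 314   4   4   9] [ 445.6 -153.9]
[496.4 316.9] [494 315   6   5  27] [ 461.4 -251.4]
[443.4 318. ] [428 316  32   5  56] [ 447. -180.]
[475.5 322. ] [461 320  30   5  58] [ 449.5 -223.8]
[350.9 328.1] [350 326   4   4   8] [411. -57.]
side (259, 318) [452.9 -74.4]
side (326, 267) [571.  -66.4]
side (433, 371) [ 584.2 -253.3]
top (375, 219) [567.  -68.8]
top (499, 234) [ 577.1 -245.5]
top (368, 301) [451.2 -74.9]
top (496, 317) [ 461.2 -250.9]
[258.4 513.1 249.4] 
 [[-0.9  0.5 -0. ]
 [ 0.5  0.9 -0. ]
 [ 0.  -0.  -1. ]]
```

Plate marks check out: 45 mm spacing, centre ≈ (514, -160), yaw ≈ 0.057. I move over with the gripper shut, turning the tool so its x is along -bank x and its y along bank y.

>>> {"name": "apply_moves", "arguments": {
  "deltas": [
    [-0.0335,-0.034,0.0,0,0,-0.105,-1],
    [-0.067,-0.068,0.0,0,0,-0.21,-1],
    [-0.1005,-0.102,0.0,0,0,-0.315,-1],
    [-0.134,-0.136,0.0,0,0,-0.42,-1],
    [-0.1675,-0.17,0.0,0,0,-0.524,-1]
  ]
}}

```text
time_s: 0.6
eef_pos: [331.7, 284.5, 249.9]
tool_rot: [0.098, -3.14, 0.0]
contact_force: [0.1, 0.1, -0.1]
grip_width: 12.3
finger_force: 0.0
```

```bash
cat >> h.py <<'E'
C=np.array([514,-159.7]);yaw=.057
def bank():
    s=status.read_state();M=R.from_rotvec(s['tool_rot']).as_matrix();p=np.array(s['eef_pos'])
    c,n=np.cos(yaw),np.sin(yaw);B=np.array([[c,n],[-n,c]])
    print('t',s['time_s'],'bank xyz',(B@(p[:2]-C)).round(1),p[2].round(1),'F',np.round(s['contact_force'],1),'w',s['grip_width'])
    print('tool x,y in bank',(B@M[:2,:2]).round(3).tolist(),M[:,2].round(3))
E
python3 -c "from h import *;bank()"
```

```text
t 0.6 bank xyz [-156.7  453.9] 249.9 F [ 0.1  0.1 -0.1] w 12.340033069929426
tool x,y in bank [[-1.0, -0.005], [-0.005, 1.0]] [-0. -0. -1.]
```

>>> {"name": "apply_moves", "arguments": {
  "deltas": [
    [-0.012,-0.047,0.004,0,0,0,-1],
    [-0.024,-0.094,0.008,0,0,0,-1],
    [-0.036,-0.141,0.012,0,0,0,-1],
    [-0.048,-0.188,0.016,0,0,0,-1],
    [-0.06,-0.235,0.02,0,0,0,-1]
  ]
}}

```text
time_s: 1.1
eef_pos: [405.1, 53.2, 230.0]
tool_rot: [-0.09, 3.14, 0.0]
contact_force: [0.6, 0.5, 0.1]
grip_width: -0.2
finger_force: 0.0
```

>>> {"name": "apply_moves", "arguments": {
  "deltas": [
    [-0.01,-0.04,0.02,0,0,0,-1],
    [-0.02,-0.08,0.04,0,0,0,-1],
    [-0.03,-0.12,0.06,0,0,0,-1],
    [-0.04,-0.16,0.08,0,0,0,-1],
    [-0.045,-0.174,0.09,0,0,0,-1]
  ]
}}

```text
time_s: 1.6
eef_pos: [459.6, -118.9, 138.4]
tool_rot: [0.085, -3.138, -0.001]
contact_force: [1.1, 0.1, -0.2]
grip_width: -0.2
finger_force: 0.0
```

```bash
python3 -c "
from h import *;bank()
import cv2
cv2.imwrite('pics/w1.png',viewer.read_camera('wrist'));cv2.imwrite('pics/s1.png',viewer.read_camera('side'))"
```

```text
t 1.6 bank xyz [-52.   43.9] 138.4 F [ 1.1  0.1 -0.2] w -0.23448344766495127
tool x,y in bank [[-1.0, 0.003], [0.003, 1.0]] [-0.002  0.    -1.   ]
```

View pics/s1.png

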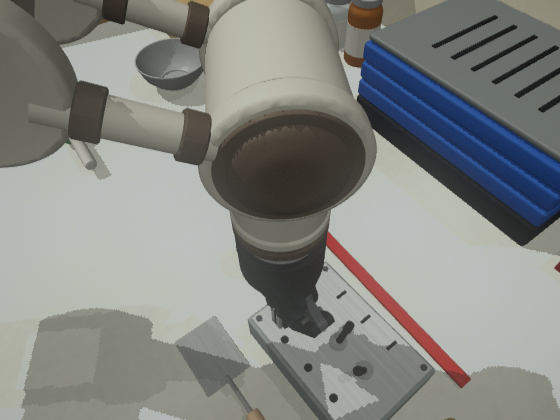

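View pics/w1.png

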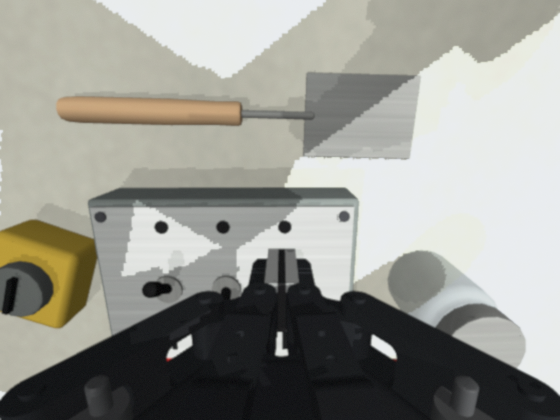

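The wrist picture shows the shut fingers (285,260) in line with the left dot (285,227), clear of the left lever. I go down to a fingertip height of about 15 mm above the plate and sweep away from the robot.

>>> {"name": "apply_moves", "arguments": {
  "deltas": [
    [0,0,0.02,0,0,0,-1],
    [0,0,0.04,0,0,0,-1],
    [0,0,0.054,0,0,0,-1],
    [-0.01,0,0.054,0,0,0,-1],
    [-0.018,0,0.054,0,0,0,-1]
  ]
}}

```text
time_s: 2.2
eef_pos: [479.0, -114.4, 87.1]
tool_rot: [-0.091, 3.139, -0.0]
contact_force: [-0.7, 0.5, 0.0]
grip_width: -0.1
finger_force: 0.0
```

>>> {"name": "apply_moves", "arguments": {
  "deltas": [
    [-0.007,0,0,0,0,0,-1],
    [-0.014,0,0,0,0,0,-1],
    [-0.02,0,0,0,0,0,-1],
    [-0.025,0,0,0,0,0,-1],
    [-0.025,0,0,0,0,0,-1]
  ]
}}

```text
time_s: 2.7
eef_pos: [503.8, -113.7, 86.5]
tool_rot: [-0.09, 3.14, -0.001]
contact_force: [0.2, 0.6, -0.7]
grip_width: 0.2
finger_force: 0.0
```

```bash
python3 -c "
from h import *;bank()"
```

```text
t 2.7 bank xyz [-7.6 46.5] 86.5 F [ 0.2  0.6 -0.7] w 0.17070205539626246
tool x,y in bank [[-1.0, -0.0], [-0.0, 1.0]] [ 0.001 -0.    -1.   ]
```

>>> {"name": "apply_moves", "arguments": {
  "deltas": [
    [0.01,0,-0.005,0,0,0,-1],
    [0.01,0,-0.03,0,0,0,-1],
    [0.01,0,-0.055,0,0,0,-1],
    [-0.02,-0.02,-0.055,0,0,0,-1],
    [-0.058,-0.0465,-0.055,0,0,0,-1]
  ]
}}

```text
time_s: 3.2
eef_pos: [564.1, -156.6, 142.7]
tool_rot: [-0.091, 3.139, -0.001]
contact_force: [-0.1, -0.3, 0.9]
grip_width: 0.3
finger_force: 0.0
```

```bash
python3 -c "
from h import *;bank()
import cv2
cv2.imwrite('pics/w2.png',viewer.read_camera('wrist'));bank()"
```

```text
t 3.2 bank xyz [50.2  0.2] 142.7 F [-0.1 -0.3  0.9] w 0.33096520792107054
tool x,y in bank [[-1.0, -0.001], [-0.001, 1.0]] [ 0.001 -0.001 -1.   ]
t 3.25 bank xyz [55.1 -4.7] 141.0 F [-0.2 -2.5  1.5] w 0.06664262562270785
tool x,y in bank [[-1.0, 0.001], [0.001, 1.0]] [ 0.005 -0.003 -1.   ]
```

View pics/w2.png

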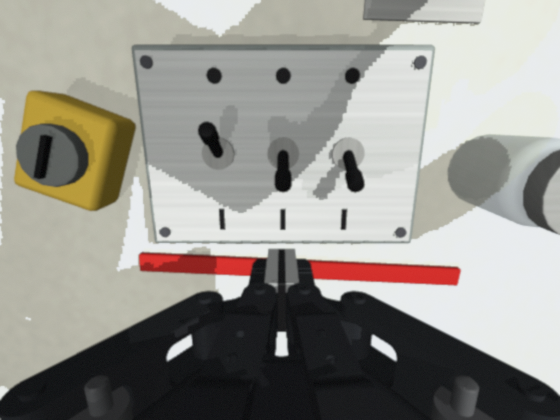

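The left lever is now on (base (347,152), tip (355,187), towards the bars). The fingers are in line with the middle lever on its far side, so I go down and sweep towards the robot.

>>> {"name": "apply_moves", "arguments": {
  "deltas": [
    [0,0,0.0,0,0,0,-1],
    [0,0,0.02,0,0,0,-1],
    [0,0,0.04,0,0,0,-1],
    [0,0,0.056,0,0,0,-1],
    [0.005,0,0.056,0,0,0,-1]
  ]
}}

```text
time_s: 3.75
eef_pos: [556.2, -155.6, 82.7]
tool_rot: [0.09, -3.136, -0.004]
contact_force: [0.3, -0.6, -0.4]
grip_width: 0.2
finger_force: 0.0
```

```bash
python3 -c "
from h import *;bank()"
```

```text
t 3.75 bank xyz [42.4  1.7] 82.7 F [ 0.3 -0.6 -0.4] w 0.23358941965764515
tool x,y in bank [[-1.0, -0.001], [-0.001, 1.0]] [-0.005  0.003 -1.   ]
```

>>> {"name": "apply_moves", "arguments": {
  "deltas": [
    [0.008,0,0,0,0,0,-1],
    [0.016,0,0,0,0,0,-1],
    [0.024,0,0,0,0,0,-1],
    [0.032,0,0,0,0,0,-1],
    [0.034,0,0,0,0,0,-1]
  ]
}}

```text
time_s: 4.25
eef_pos: [523.6, -159.0, 85.6]
tool_rot: [0.089, -3.14, 0.0]
contact_force: [-0.1, -0.1, 0.0]
grip_width: 0.1
finger_force: 0.0
```

```bash
python3 -c "
from h import *;bank()"
```

```text
t 4.25 bank xyz [9.6 0.1] 85.6 F [-0.1 -0.1  0. ] w 0.13838588364207766
tool x,y in bank [[-1.0, 0.0], [0.0, 1.0]] [-0. -0. -1.]
```

>>> {"name": "apply_moves", "arguments": {
  "deltas": [
    [-0.01,0,-0.005,0,0,0,-1],
    [-0.01,0,-0.03,0,0,0,-1],
    [-0.01,0,-0.055,0,0,0,-1],
    [0.025,-0.02,-0.055,0,0,0,-1],
    [0.06,-0.045,-0.055,0,0,0,-1]
  ]
}}

```text
time_s: 4.75
eef_pos: [468.5, -207.8, 142.1]
tool_rot: [-0.095, 3.137, -0.003]
contact_force: [-0.3, -0.7, 0.2]
grip_width: 0.2
finger_force: 0.0
```

>>> {"name": "apply_moves", "arguments": {
  "deltas": [
    [0,0,0.0,0,0,0,-1],
    [0,0,0.0,0,0,0,-1],
    [0,0,0.02,0,0,0,-1],
    [0,0,0.04,0,0,0,-1],
    [0,0,0.055,0,0,0,-1]
  ]
}}

```text
time_s: 5.25
eef_pos: [468.3, -206.4, 84.4]
tool_rot: [-0.092, 3.14, 0.001]
contact_force: [-0.2, -0.6, -0.9]
grip_width: 0.0
finger_force: 0.0
```

```bash
python3 -c "
from h import *;bank()"
```

```text
t 5.25 bank xyz [-48.3 -44. ] 84.4 F [-0.2 -0.6 -0.9] w 0.011453022721583122
tool x,y in bank [[-1.0, -0.002], [-0.002, 1.0]] [ 0.     0.001 -1.   ]
```

>>> {"name": "apply_moves", "arguments": {
  "deltas": [
    [-0.01,0,0,0,0,0,-1],
    [-0.02,0,0,0,0,0,-1],
    [-0.029,0,0,0,0,0,-1],
    [-0.037,0,0,0,0,0,-1],
    [-0.042,0,0,0,0,0,-1]
  ]
}}

```text
time_s: 5.75
eef_pos: [510.9, -205.1, 86.2]
tool_rot: [-0.091, 3.139, -0.002]
contact_force: [-0.0, -0.3, 0.3]
grip_width: -0.1
finger_force: 0.0
```

>>> {"name": "apply_moves", "arguments": {
  "deltas": [
    [0,0,0,0,0,0,-1],
    [0.012,0,-0.005,0,0,0,-1],
    [0.012,0,-0.03,0,0,0,-1],
    [0.012,0,-0.06,0,0,0,-1],
    [0.012,0,-0.09,0,0,0,-1]
  ]
}}

```text
time_s: 6.25
eef_pos: [496.7, -205.4, 176.1]
tool_rot: [0.089, -3.14, -0.001]
contact_force: [0.6, -1.0, 0.7]
grip_width: 0.1
finger_force: 0.0
```

>>> {"name": "apply_moves", "arguments": {
  "deltas": [
    [-0.01,0.0,-0.02,0,0,0,-1],
    [-0.03,0,-0.03,0,0,0,-1],
    [-0.05,0.01,-0.03,0,0,0,-1],
    [-0.07,0.03,-0.03,0,0,0,-1],
    [-0.07,0.045,-0.03,0,0,0,-1]
  ]
}}

```text
time_s: 6.75
eef_pos: [565.7, -155.8, 205.4]
tool_rot: [-0.091, 3.139, 0.0]
contact_force: [0.1, 0.5, 1.0]
grip_width: -0.2
finger_force: 0.0
```

```bash
python3 -c "
from h import *;bank()
import cv2
cv2.imwrite('pics/w3.png',viewer.read_camera('wrist'));bank()"
```

```text
t 6.75 bank xyz [51.8  1. ] 205.4 F [0.1 0.5 1. ] w -0.16763890109762705
tool x,y in bank [[-1.0, -0.001], [-0.001, 1.0]] [ 0.001  0.    -1.   ]
t 6.8 bank xyz [50.8  3.3] 205.0 F [ 0.6  1.2 -0.8] w -0.10991924699015995
tool x,y in bank [[-1.0, -0.002], [-0.002, 1.0]] [-0.001  0.002 -1.   ]
```

View pics/w3.png

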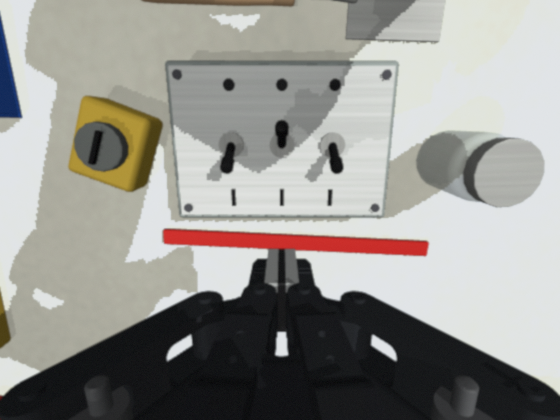

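The left lever (tip (337,167)) and right lever (tip (227,167)) lean to the bars, which is on. The middle lever (tip (282,127)) leans to its dot, which is off. The arm is clear of everything and nothing else was moved, so I hand in.

```bash
python3 -c "
from cell import bot;print(bot.close_job())"
```

```text
the job is handed in; nothing more can be done
None
```

The job is handed in at about 6.8 s of the 48 s: the last wrist picture shows the left and right levers on, the middle lever off and the arm clear; the judge's result was not shown.

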